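Interlace a heat sink with the finned cooler bed

ROBOT

A 6-joint arm with a two-finger parallel gripper is mounted at the origin on the work surface. World frame = base frame: x ahead of the robot, y to its left, z up, the work surface at z = 0. Lengths are in m, angles in rad, forces in N, time in s.
With the tool pointing down it reaches from about 0.35 to 0.85 m from the base axis. Payload 8.1 kg.
Tool frame: the origin (TCP) lies midway between the tips of the shut fingers; the grasp point (between the pads) lies 19 mm behind it; z points along the fingers, y is the line along which they close (so a half turn about z gives the same grasp; the last joint's range is limited). The gripper opens to 85 mm and grips with 20 to 120 N. Pads are 22 mm wide; open, the fingers measure 114 mm over their backs; the gripper's body (76 mm by 85 mm) begins 54 mm behind the grasp point. The pads swing forward as they close: fully open they stand 13 mm farther back than shut.
Start: joints at [-1.374, 0.13, 1.488, -0, 1.523, -0.085], TCP at [0.167, -0.576, 0.231] pointing down, gripper open.
Joint ranges: [-2.96, 2.96], [-0.89, 2.26], [0.02, 2.5], [-1.34, 4.48], [0, 2.73], [-2.66, 2.66]. Speed limits (rad/s): [2.39, 2.39, 2.79, 3.14, 3.14, 3.14].

INTERFACE

Orientations are given as [roll, pitch, yaw] about the fixed x, y, z axes, in that order (R = Rz(yaw) Ry(pitch) Rx(roll)).
In Python, from rig import readout, imaging, env gives the robot as it stands.
- The arm moves only by the tool apply_moves, never from a script. Its arguments are lists of equal length, an entry for each row: "rot": the turn, a rotation vector about the tool's x, y, z in degrees, a list of three; "dp": the shift along the tool's x, y, z in mm, a list of three; "fingers": the opening, from 0 (shut) to 1 (fully open). A call has 1 to 12 rows; each row is the pose to reach, as a shift and turn from the pose commanded when the call began, along the tool's axes at that moment; what a row does not reach only later rows make up. A row lasts 1/8 s, in which the tool goes at most 62.5 mm and 10.7 degrees, less where a joint would pass 70% of its speed; a pose out of reach is approached as far as the arm can. A call with a gripper value outside its range is refused whole. The fingers move at their own pace and stop on an object; the grip force is fixed at half the most. Time passes only in rows, so rows that repeat a pose let the fingers close. It gives the time, the measured TCP pose, the force, the opening and the grip force at its end, in the units of the state.
- readout.state(): the state, without advancing time (a new reading comes with each control period).
- imaging.snapshot(name): name is "scene" or "top"; returns the picture (384x512x3 uint8, red, green, blue); there is no depth.
- imaging.camera_model(name): a dict with "K" (3x3 intrinsics, pixels), "R" (3x3) and "t" (3): a world point X has camera coordinates R X + t. Camera axes: x right, y down, z forward; pixel columns grow to the right and rows downward; lengths in m; the calibration is good to about 2 mm. A picture is of the moment at which its call begins. camera_model takes no time and is no camera call.
- env.finish_job(): hands the job in; it is judged then, once.
The state is a dict: "clock": time; "qpos": joint angles; "joint_velocities": joint speeds; "tau": joint torques, N m; "position": TCP position; "orientation": TCP orientation; "force": force on the tool from outside, world axes, zero at the start; "torque": the same for the moment, N m; "finger_gap": finger opening in m; "gripper_force": force on a finger pad.
Only numpy, scipy, OpenCV 4.12 (cv2) and the standard library are available. Lean on these libraries where they do the work, as an engineer would, in place of code of your own. Each camera call takes 0.05 s, during which the arm holds its last target. There are 200 camera calls.

TASK

Lift the heat sink out of the open vise and stand it on the rubber mat, fins down, to change your grip. Then take it by its fin ends and lower it onto the cooler bed so that its fins slide between the bed's fins, fully home, level and centred lengthwise between the black walls. Do not drop it, and leave the other things on the bench where they are.

Things in the scene. Friction and masses are not known exactly. Their poses are not given: they have to be found in the camera images.
- sink: the heat sink to fit: aluminium comb block, 50 (x, along fins) x 52 (y) x 36 mm high, about 140 g. 10 mm top plate; under it five fins 4 mm thick, 26 mm deep, as long as the plate, centres at y = 0, +-12, +-24 mm, tips rounded. Origin: centre of its underside, at the fin tips; z up to the plate. Alike after a half turn about z. Starts fins down in the vise
- vise: grey bench vise, fixed, open: jaws 90 mm wide (y), 58 mm apart (x), tops 112 mm above the bench. The sink stands loose between them, its x about along the vise's x: 4 mm free at its fin ends, so fingers reach only its wide sides (closing along y, between the jaws). Origin: on the bench under the jaw gap; screw and 112 mm high handle reach 115 mm to -x, body 95 mm to +x
- vise_bar (a point): middle of the top of the vise's slide bar (36 mm wide in y), 70 mm above the bench: the sink stands on it, its top 6 mm below the jaw tops
- mat: black rubber mat lying fixed on the bench, 140 (x) x 120 (y) x 3 mm; origin: centre of its underside on the bench
- bed: the cooler bed, fixed: aluminium base plate 150 (x) x 84 (y) x 12 mm; on it four aluminium fins along x, 44 mm long, 4 mm thick, tops 36 mm above the bench, centres at y = +-6, +-18 mm, rounded; outside them two black walls, 60 mm long (x), 6 mm thick, inner faces at y = +-29 mm, tops 54 mm above the bench. Open above and at the x ends. Origin: centre of its underside
- bed_seat (a point): middle of the base plate's top between the bed's fins, 12 mm above the bench: the seated sink's origin comes here, x along the bed's x. Its fins then fill the five gaps, 2 mm free each side (3 mm at the walls), and its top lies 6 mm below the wall tops: fingers fit only at its fin ends (closing along x)
- small_sink: bystander: a smaller, plain aluminium heat sink, 60 x 36 x 26 mm, three fins pointing up; not the one to fit; leave alone; origin: centre of its underside
- screw_jar: bystander: pale jar with a metal lid, 56 mm across, 70 mm high; leave alone; origin: centre of its underside
- tape: bystander: grey tape roll lying flat, 90 mm across, 24 mm high; leave alone; origin: centre of its underside
- wrench: bystander: steel wrench lying flat, 160 mm long; leave alone; origin: middle of the tool, on the bench
- screwdriver: bystander: black-handled screwdriver lying flat, 190 mm long; leave alone; origin: middle of the tool, on the bench
- torch: bystander: black torch standing on its lens, 34 mm across, 120 mm high; leave alone; origin: centre of its underside
- spray: bystander: pale spray can, 56 mm across, 170 mm high; leave alone; origin: centre of its underside
Mind the look-alikes: they are no part of the job. There is more than one size of the mat; the job needs the largest. Leave any orange look-alike of the sink alone.

How it is judged:
On the way:
1. the heat sink stands fins down on the rubber mat, let go (x of sink in the frame of mat between -0.06 and 0.06 m and y of sink in the frame of mat between -0.05 and 0.05 m and z of sink in the frame of mat between -0.001 and 0.007 m and angle between sink's own z axis and vertical below 0.1 rad and contact force between the fingers and sink below 0.05 N and linear speed of sink below 0.02 m/s), for 0.2 s.
At the end, for the whole second after the job is handed in: the heat sink is at rest on the cooler bed with its fins between the bed's fins: fin tips on the base plate (within 3 mm of height), centred within 10 mm along the walls and 5 mm across, parallel to the bed's fins within 0.1 rad (either way round), upright within 0.06 rad (z of sink in the frame of bed between 0.009 and 0.015 m and x of sink in the frame of bed between -0.01 and 0.01 m and y of sink in the frame of bed between -0.005 and 0.005 m and angle between the x axis of sink and the x axis of bed, either way round below 0.1 rad and angle between sink's own z axis and vertical below 0.06 rad and linear speed of sink below 0.01 m/s); the robot touches nothing.
It fails at once if the heat sink is dropped (out of the fingers and moving faster than 0.3 m/s) (contact force between the fingers and sink below 0.02 N and linear speed of sink above 0.3 m/s).
It fails at once if another thing on the bench is shifted more than 30 mm (distance of any of small_sink, screw_jar, tape, wrench, screwdriver, torch, spray from where it was at the start of the episode above 0.03 m).
It also fails if it takes over 72 s, if anything falls off the work surface, if the arm or the gripper's body presses on something with over 40 N, if the wrist force passes 120 N, or if a joint passes its speed limit or range.

## Working session

There is one attempt and no reset: what is moved stays moved. The work goes in short steps, Python scripts to look and compute and a tool call to move; the robot and the scene stay as the last step left them, time stands still between calls to the robot, and variables do not carry over. Pictures are saved under pics/ and viewed, at most 10 in all, crops included, and the job is handed in when it is done.

Besides the shell and the picture viewer there is one more tool, called after "Call:" by a JSON object that holds its "op" and its "data". apply_moves: Moves the arm, as the interface text tells. Its arguments: {"type":"object","properties":{"rot":{"type":"array"},"dp":{"type":"array"},"fingers":{"type":"array"}},"required":["rot","dp","fingers"]}

```bash
mkdir -p pics
python3 - <<'E'
from rig import readout, imaging
import cv2,numpy as np
for n in("scene","top"):
    im=imaging.snapshot(n); cv2.imwrite(f"pics/{n}0.png",im[:,:,::-1]); m=imaging.camera_model(n); print(n,m, -np.array(m["R"]).T@m["t"])
s=readout.state();print(s)
E
```

```text
scene {'K': array([[353.76480795,   0.        , 254.21018837],
       [  0.        , 353.76480795, 194.8400554 ],
       [  0.        ,   0.        ,   1.        ]]), 'R': array([[ 0.53604172,  0.84418417,  0.00351479],
       [ 0.43342659, -0.27164045, -0.85927461],
       [-0.72443127,  0.46213045, -0.51150248]]), 't': array([-0.27765853, -0.16224985,  1.58363911])} [ 1.36639765 -0.54152653  0.67159407]
top {'K': array([[388.61292489,   0.        , 259.21354922],
       [  0.        , 388.61292489, 191.88412214],
       [  0.        ,   0.        ,   1.        ]]), 'R': array([[ 0.02206338, -0.9995449 , -0.02057184],
       [-0.9806992 , -0.01763971, -0.19472523],
       [ 0.19427373,  0.02447109, -0.98064208]]), 't': array([-0.02467223,  0.52518166,  1.0936823 ])} [ 0.30311585 -0.04216054  1.17426945]
{'clock': 0.1, 'qpos': array([-1.37438746e+00,  1.31104225e-01,  1.48917919e+00,  1.40674463e-05,
        1.52302792e+00, -8.53921293e-02]), 'joint_velocities': array([-0.00049838, -0.00189009, -0.0015691 , -0.00099206, -0.00098584,
        0.00066039]), 'tau': array([ 2.26325683e-03, -5.70947170e+01, -5.01942372e+01, -1.29369273e-04,
        8.18592991e-03,  5.73415218e-05]), 'position': array([ 0.16678293, -0.57582396,  0.23033341]), 'orientation': array([-3.13988144e+00, -1.60581869e-04,  2.81800172e-01]), 'force': array([0.02886363, 0.40917577, 0.10963851]), 'torque': array([-0.00995556,  0.03360463,  0.01150427]), 'gripper_force': 0.0, 'finger_gap': 0.08543537468859336}
```

View pics/scene0.png

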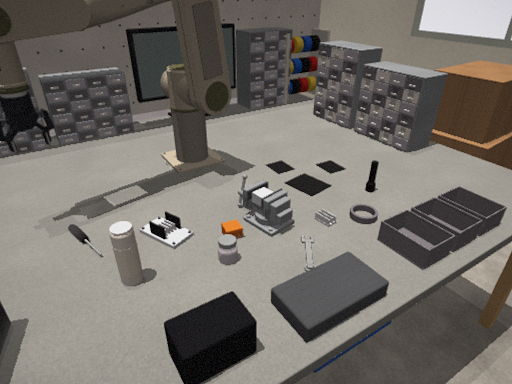

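View pics/top0.png

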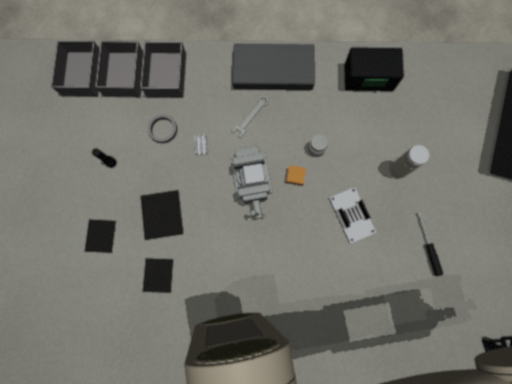

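The top view shows three mats at about (100,236), (158,275) and (162,215); the last is the largest, so it fits. The sink is the pale block at (254,173) in the vise. The orange block at (296,175) is the look-alike. The bed is at (353,214). I'll confirm these in one enlarged crop and measure them.

```bash
cat > h.py <<'E'
import numpy as np,cv2
from rig import readout,imaging
def ray(n,uv,z):
    m=imaging.camera_model(n);R=np.array(m["R"]);c=-R.T@m["t"]
    d=R.T@np.linalg.inv(m["K"])@np.array([uv[0],uv[1],1.]); return c+d*(z-c[2])/d[2]
def proj(n,X):
    m=imaging.camera_model(n);p=np.array(m["K"])@(np.array(m["R"])@X+m["t"]);return p[:2]/p[2]
def blob(mask,near):
    cs,_=cv2.findContours(mask.astype(np.uint8),cv2.RETR_EXTERNAL,cv2.CHAIN_APPROX_NONE)
    cs=[c for c in cs if cv2.contourArea(c)>30]
    return min(cs,key=lambda c:np.hypot(*(c[:,0].mean(0)-near)))
def rect(n,c,z):
    P=np.array([ray(n,p,z)[:2] for p in c[:,0].astype(float)],np.float32)
    r=cv2.minAreaRect(P*1000); return r
E
python3 - <<'E'
from h import *
im=cv2.imread("pics/top0.png");g=im.max(2)
a=cv2.resize(im[140:225,220:310],None,fx=6,fy=6,interpolation=cv2.INTER_CUBIC)
b=cv2.resize(im[180:250,325:385],None,fx=5,fy=5,interpolation=cv2.INTER_CUBIC)
o=np.zeros((540,800,3),np.uint8);o[:510,:540]=a;b=cv2.resize(b,(260,303));o[:303,540:]=b
cv2.imwrite("pics/crop.png",o)
print("mats",[rect("top",blob(g<40,p),.003) for p in((162,215),(100,236),(158,275))])
for t in(170,190,210):
  for nm,p,z in(("sink",(254,173),.106),("bed",(353,214),.012)):
    c=blob((im.min(2)>t),p);print(t,nm,c[:,0].mean(0),rect("top",c,z))
print(g[173,235:275],g[214,330:380])
E
```

```text
mats [((459.72412109375, 284.83941650390625), (131.36219787597656, 111.33291625976562), 9.967842102050781), ((391.31610107421875, 467.6744384765625), (76.79698181152344, 90.16695404052734), 88.2664566040039), ((278.43536376953125, 283.1168212890625), (76.76466369628906, 90.13031768798828), 89.62399291992188)]
170 sink [253.39622642 173.26415094] ((568.35791015625, 1.5392436981201172), (39.3017463684082, 43.34428024291992), 10.701223373413086)
170 bed [358.83870968 229.40322581] ((426.01422119140625, -312.8243408203125), (43.61587142944336, 73.09266662597656), 24.716197967529297)Traceback (most recent call last):
  File "<stdin>", line 10, in <module>
  File "h.py", line 11, in blob
    return min(cs,key=lambda c:np.hypot(*(c[:,0].mean(0)-near)))
ValueError: min() iterable argument is empty
```

View pics/crop.png

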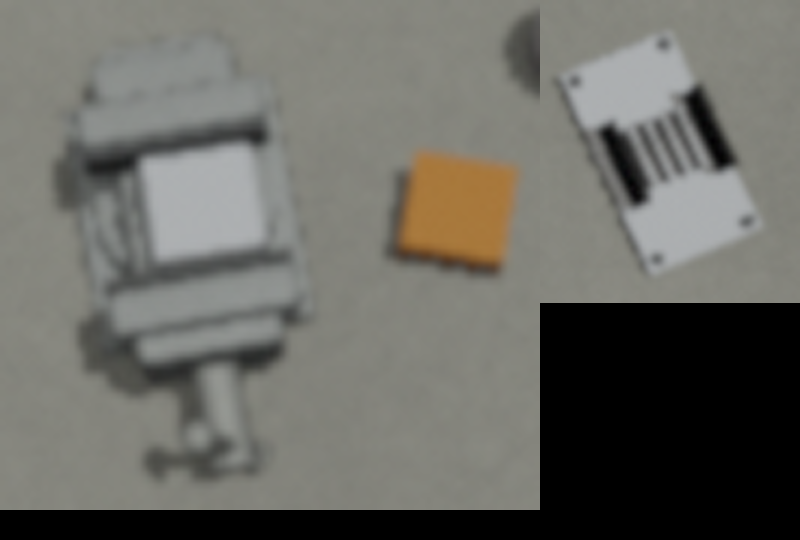

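The crop confirms the pale sink in the vise at crop (205,203), the orange look-alike beside it, and the bed with its fins. Next I'll refine the measurements on an upsampled image.

```bash
cat >> h.py <<'E'
def mrect(n,im,box,test,near,z,k=6):
    x0,y0,x1,y1=box
    a=cv2.resize(im[y0:y1,x0:x1],None,fx=k,fy=k,interpolation=cv2.INTER_CUBIC)
    c=blob(test(a.astype(int)),(np.array(near)-[x0,y0])*k)
    c=(c.astype(float)+.5)/k-.5+[x0,y0]
    return rect(n,c,z),c
E
python3 - <<'E'
from h import *
im=cv2.imread("pics/top0.png")
for t in(130,140,150,160,165):
  r,c=mrect("top",im,(230,145,280,200),lambda a:a.min(2)>t,(253.5,173),.106);print("sink",t,r)
for t in(50,60,70):
  r,c=mrect("top",im,(130,180,200,250),lambda a:a.max(2)<t,(162,215),.003);print("mat",t,r)
for t in(130,140,150):
  r,c=mrect("top",im,(320,180,390,250),lambda a:a.min(2)>t,(353,214),.012);print("bed",t,r)
for p in((365,207),(340,215)): 
  for t in (60,80):
    for p in((364,204),(342,218)):
      r,c=mrect("top",im,(325,185,385,245),lambda a:a.max(2)<t,p,.054);print("wall",t,p,c[:,0].mean(0),r)
  break
print(im.max(2)[173,240:270],im.max(2)[160:186,253],im.max(2)[214,335:375])
E
```

```text
sink 130 ((564.2564697265625, -6.486106872558594), (61.861083984375, 69.59463500976562), 9.992050170898438)
sink 140 ((569.520263671875, -3.9696121215820312), (49.592529296875, 65.04428100585938), 10.222701072692871)
sink 150 ((568.7298583984375, 1.2758445739746094), (48.067604064941406, 52.72573471069336), 10.103775978088379)
sink 160 ((568.6082153320312, 1.6375846862792969), (45.6640625, 49.71117401123047), 10.34337043762207)
sink 165 ((568.31787109375, 1.8600711822509766), (44.22074890136719, 48.24008560180664), 10.342820167541504)Traceback (most recent call last):
  File "<stdin>", line 6, in <module>
  File "h.py", line 20, in mrect
    return rect(n,c,z),c
           ~~~~^^^^^^^
  File "h.py", line 13, in rect
    P=np.array([ray(n,p,z)[:2] for p in c[:,0].astype(float)],np.float32)
                ~~~^^^^^^^
  File "h.py", line 4, in ray
    m=imaging.camera_model(n);R=np.array(m["R"]);c=-R.T@m["t"]
ValueError: time passes only in moves, steps and waits
```

```bash
sed -i 's/imaging.camera_model(n)/cam(n)/; 2a import functools\n@functools.cache\ndef cam(n): return imaging.camera_model(n)' h.py
python3 - <<'E'
from h import *
im=cv2.imread("pics/top0.png")
for t in(50,60,70):
  r,c=mrect("top",im,(130,180,200,250),lambda a:a.max(2)<t,(162,215),.003);print("mat",t,r)
for t in(130,140,150):
  r,c=mrect("top",im,(320,180,390,250),lambda a:a.min(2)>t,(353,214),.012);print("bed",t,r)
for t in (60,80):
    for p in((364,204),(342,218)):
      r,c=mrect("top",im,(325,185,385,245),lambda a:a.max(2)<t,p,.054);print("wall",t,p,c[:,0].mean(0),r)
print(im.max(2)[173,240:270],im.max(2)[160:186,253],im.max(2)[214,335:375])
E
```

```text
mat 50 ((459.92059326171875, 284.5108947753906), (134.81846618652344, 114.64323425292969), 10.056392669677734)
mat 60 ((459.9231262207031, 284.4917907714844), (136.54461669921875, 116.16785430908203), 9.938681602478027)
mat 70 ((460.0115051269531, 284.610107421875), (137.78787231445312, 117.64312744140625), 10.084413528442383)
bed 130 ((437.3814392089844, -308.6679382324219), (88.10289764404297, 89.23660278320312), 25.2689266204834)
bed 140 ((468.6711120605469, -321.4328918457031), (12.779193878173828, 2.0424907207489014), 25.10203742980957)
bed 150 ((515.1345825195312, -274.9521484375), (53.15013122558594, 84.21627044677734), 23.768524169921875)
wall 60 (364, 204) [363.52542373 209.38771186] ((479.2240905761719, -317.3423767089844), (54.03557586669922, 13.435848236083984), 24.724637985229492)
wall 60 (342, 218) [344.08113069 217.51284875] ((454.340087890625, -261.38775634765625), (53.335269927978516, 14.72449016571045), 22.295713424682617)
wall 80 (364, 204) [363.57934927 209.34760956] ((479.2716064453125, -317.1179504394531), (56.29312515258789, 16.23102378845215), 23.236970901489258)
wall 80 (342, 218) [344.10253772 217.53052126] ((454.4411926269531, -261.6575927734375), (55.282100677490234, 17.172657012939453), 23.82157325744629)
[107 115 102 111 143 170 176 177 177 177 177 177 177 177 177 177 177 177
 177 176 177 176 169 155 146 145 145 144 133 124] [128 102  81  67  98 150 172 176 178 177 177 177 177 177 177 176 177 177
 177 177 176 169 137  96  82  86] [115 100 112 119 105  64  24  14  22  33  47  80 118 130 104  83 111 136
 125  95 100 132 140 113  93 122 143 125  77  29   8  14  27  57  96 122
 130 131 131 131]
```

```bash
cat >> h.py <<'E'
from scipy.spatial.transform import Rotation as Ro
def go(x,y,z,yaw):   # mm, deg: shift+turn from current pose to tool-down target
    s=readout.state();R=Ro.from_euler("xyz",s["orientation"])
    T=Ro.from_euler("xyz",[180,0,yaw],degrees=True)
    d=R.inv().apply(np.array([x,y,z])-1000*s["position"])
    print("t",round(s["clock"],2),"pos",(1000*s["position"]).round(1),"dp",d.round(1),"rot",np.degrees((R.inv()*T).as_rotvec()).round(2))
E
python3 - <<'E'
from h import *
go(569,1.4,190,10.2)
print([ (p,z,ray("top",p,z).round(3)) for p,z in(((419,154),.17),((318,143),.07),((105,158),.0),((435,258),0),((256,216),.11))])
im=cv2.imread("pics/top0.png")
x0,y0=325,180;k=6
a=cv2.resize(im[180:250,325:385],None,fx=k,fy=k,interpolation=cv2.INTER_CUBIC)
for t in(135,140,145):
  cs,_=cv2.findContours((a.min(2)>t).astype(np.uint8),0,1)
  cs=[c for c in cs if cv2.contourArea(c)>3000]
  c=(np.vstack(cs)+.5)/k-.5+[x0,y0];print(t,len(cs),rect("top",c,.012))
print(a.min(2)[5:400:40,5:350:40])
E
```

```text
t 0.1 pos [ 166.8 -575.8  230.3] dp [ 546.9 -442.5   41.2] rot [-0.1  -0.    5.95]
[((419, 154), 0.17, array([ 0.613, -0.441,  0.17 ])), ((318, 143), 0.07, array([ 0.673, -0.185,  0.07 ])), ((105, 158), 0.0, array([0.636, 0.477, 0.   ])), ((435, 258), 0, array([ 0.346, -0.536,  0.   ])), ((256, 216), 0.11, array([ 0.446, -0.008,  0.11 ]))]
135 2 ((470.17108154296875, -295.2491455078125), (156.3385467529297, 87.72283172607422), 23.699752807617188)
140 2 ((469.9710693359375, -294.8716735839844), (154.69224548339844, 86.46951293945312), 23.520103454589844)
145 2 ((470.1068115234375, -294.8941650390625), (152.98036193847656, 85.35932922363281), 23.757722854614258)
[[125 123 126 127 126 130 126 126 126]
 [125 125 125 126 136 128 125 124 124]
 [125 127 164 171 172 136 126 126 125]
 [124 157 172 172 171 119 123 123 124]
 [127  96 164 169 120 108  85 124 123]
 [126 124 108  63 136  91   6 123 121]
 [127 124  95  13 117 162 161 126 122]
 [128 127 126 111 172 171 171 169 121]
 [126 126 129 117 172 172 171 150 124]
 [126 125 126 125 131 136 126 125 124]]
```

Call:
{"op": "apply_moves", "data": {"rot": [[0,0,0],[0,0,1],[0,0,2],[0,0,3],[0,0,4],[0,0,5],[0,0,6],[0,0,6],[0,0,6],[0,0,6],[0,0,6],[0,0,6]], "dp": [[40,-32,2],[90,-73,6],[140,-113,10],[190,-154,14],[240,-194,18],[290,-235,22],[340,-275,26],[390,-316,30],[440,-356,33],[490,-396,36],[530,-429,39],[547,-442,41]], "fingers": [1,1,1,1,1,1,1,1,1,1,1,1]}}

```text
clock: 1.6
position: [0.5701, 0.0035, 0.1895]
orientation: [-3.141, 0.001, 0.18]
force: [-0.6, -0.8, 0.7]
finger_gap: 0.0857
gripper_force: 0.0
```

Run:
```python
from h import *
go(569,1.4,75,10.2)
```

```text
t 1.6 pos [570.1   3.5 189.5] dp [ -1.4   1.9 114.5] rot [-0.05  0.04  0.11]
```

Call:
{"op": "apply_moves", "data": {"rot": [[0,0,0],[0,0,0],[0,0,0],[0,0,0],[0,0,0]], "dp": [[0,0,20],[0,0,40],[0,0,60],[0,0,60],[0,0,60]], "fingers": [1,1,1,1,1]}}

```text
clock: 2.22
position: [0.5694, -0.0002, 0.1307]
orientation: [3.141, -0.0, 0.176]
force: [0.2, -1.1, 0.2]
finger_gap: 0.0853
gripper_force: 0.0
```

Run:
```python
from h import *
go(569,1.4,75,10.2)
```

```text
t 2.23 pos [ 5.694e+02 -2.000e-01  1.307e+02] dp [-0.2 -1.7 55.7] rot [ 0.01 -0.02 -0.1 ]
```

Call:
{"op": "apply_moves", "data": {"rot": [[0,0,0],[0,0,0],[0,0,0],[0,0,0],[0,0,0],[0,0,0],[0,0,0],[0,0,0],[0,0,0],[0,0,0]], "dp": [[0,0,15],[0,0,30],[0,0,45],[0,0,55],[0,0,55],[0,0,55],[0,0,55],[0,0,55],[0,0,55],[0,0,55]], "fingers": [1,1,1,1,1,0.6,0.3,0.3,0.3,0.3]}}

```text
clock: 3.48
position: [0.5703, 0.0003, 0.0764]
orientation: [3.141, -0.002, 0.177]
force: [0.4, -0.1, 5.6]
finger_gap: 0.0512
gripper_force: 62.9
```

Run:
```python
from h import *
s=readout.state();print(s["gripper_force"],s["finger_gap"],s["force"])
go(569,1.4,75,10.2)
im=imaging.snapshot("scene")[:,:,::-1]
cv2.imwrite("pics/s1.png",cv2.resize(im[150:250,200:330],None,fx=5,fy=5,interpolation=cv2.INTER_CUBIC))
```

```text
62.94779598712921 0.051177087479663146 [ 0.36994623 -0.13157311  5.61015031]
t 3.48 pos [5.703e+02 3.000e-01 7.640e+01] dp [-1.  -1.3  1.4] rot [ 0.03 -0.11 -0.06]
```

View pics/s1.png

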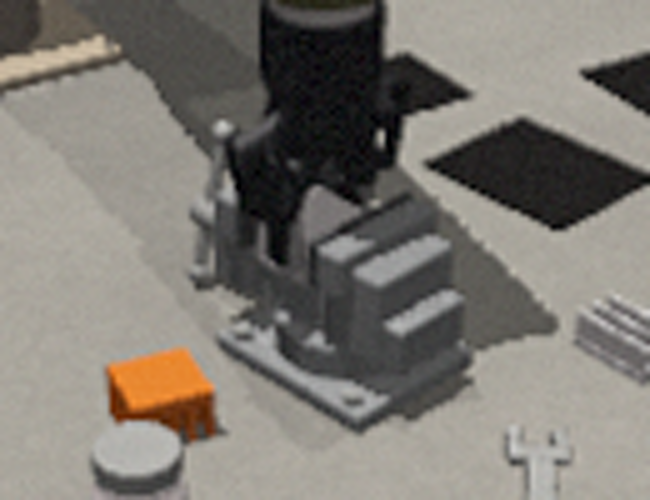

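Gripped: the gap is 51 mm and the pad force 63 N, with the fingers over the sink between the jaws. Lifting now.

Call:
{"op": "apply_moves", "data": {"rot": [[0,0,0],[0,0,0],[0,0,0],[0,0,0],[0,0,0],[0,0,0],[0,0,0]], "dp": [[0,0,-8],[0,0,-20],[0,0,-36],[0,0,-54],[0,0,-72],[0,0,-85],[0,0,-85]], "fingers": [0.3,0.3,0.3,0.3,0.3,0.3,0.3]}}

```text
clock: 4.4
position: [0.5704, 0.0003, 0.1621]
orientation: [3.141, -0.003, 0.177]
force: [-1.1, 0.5, -1.1]
finger_gap: 0.0509
gripper_force: 62.5
```

Run:
```python
from h import *
go(460,284.5,60,10.2)
```

```text
t 4.4 pos [5.704e+02 3.000e-01 1.621e+02] dp [ -58.9 -299.3  101.7] rot [ 0.04 -0.16 -0.06]
```

Call:
{"op": "apply_moves", "data": {"rot": [[0,0,0],[0,0,0],[0,0,0],[0,0,0],[0,0,0],[0,0,0],[0,0,0],[0,0,0],[0,0,0],[0,0,0],[0,0,0],[0,0,0]], "dp": [[-4,-20,0],[-12,-60,0],[-20,-102,0],[-28,-144,0],[-36,-186,10],[-44,-228,30],[-52,-265,55],[-57,-290,80],[-59,-299,95],[-59,-299,102],[-59,-299,102],[-59,-299,102]], "fingers": [0.3,0.3,0.3,0.3,0.3,0.3,0.3,0.3,0.3,0.3,0.3,0.3]}}

```text
clock: 5.9
position: [0.4597, 0.2838, 0.0593]
orientation: [-3.141, -0.002, 0.176]
force: [1.0, -0.4, -0.4]
finger_gap: 0.0512
gripper_force: 62.7
```

Run:
```python
from h import *
go(460,284.5,11,10.2)
```

```text
t 5.9 pos [459.7 283.8  59.3] dp [ 0.3 -0.6 48.3] rot [-0.02 -0.09 -0.13]
```

Call:
{"op": "apply_moves", "data": {"rot": [[0,0,0],[0,0,0],[0,0,0],[0,0,0],[0,0,0],[0,0,0],[0,0,0]], "dp": [[0,0,12],[0,0,26],[0,0,38],[0,0,44],[0,0,47],[0,0,48],[0,0,48]], "fingers": [0.3,0.3,0.3,0.3,0.3,0.3,0.3]}}

```text
clock: 6.78
position: [0.4589, 0.2845, 0.0106]
orientation: [-3.141, -0.001, 0.177]
force: [-0.1, 0.4, -0.9]
finger_gap: 0.0507
gripper_force: 62.7
```

Call:
{"op": "apply_moves", "data": {"rot": [[0,0,0],[0,0,0],[0,0,0]], "dp": [[0,0,1],[0,0,2],[0,0,2]], "fingers": [0.3,0.3,0.3]}}

```text
clock: 7.15
position: [0.459, 0.2845, 0.0094]
orientation: [-3.141, -0.001, 0.177]
force: [-3.8, -1.9, 6.5]
finger_gap: 0.0511
gripper_force: 63.8
```

Call:
{"op": "apply_moves", "data": {"rot": [[0,0,0],[0,0,0],[0,0,0],[0,0,0],[0,0,0],[0,0,0],[0,0,0]], "dp": [[0,0,0],[0,0,0],[0,0,0],[0,0,0],[0,0,0],[0,0,0],[0,0,0]], "fingers": [0.5,0.7,1,1,1,1,1]}}

```text
clock: 8.02
position: [0.4586, 0.2843, 0.0083]
orientation: [-3.142, 0.0, 0.177]
force: [-0.2, -0.7, 0.0]
finger_gap: 0.0853
gripper_force: 0.0
```

Call:
{"op": "apply_moves", "data": {"rot": [[0,0,0],[0,0,0],[0,0,0],[0,0,0],[0,0,10],[0,0,20],[0,0,30],[0,0,40],[0,0,50],[0,0,60],[0,0,70],[0,0,80]], "dp": [[0,0,-15],[0,0,-35],[0,0,-60],[0,0,-80],[0,0,-90],[0,0,-90],[0,0,-90],[0,0,-90],[0,0,-90],[0,0,-90],[0,0,-90],[0,0,-90]], "fingers": [1,1,1,1,1,1,1,1,1,1,1,1]}}

```text
clock: 9.52
position: [0.4748, 0.2101, 0.0852]
orientation: [-3.057, 0.148, -0.943]
force: [0.9, 0.5, 0.0]
finger_gap: 0.0853
gripper_force: 0.0
```

Run:
```python
from h import *
s=readout.state();print(np.degrees(s["qpos"]).round(1),s["joint_velocities"].round(2))
go(459,284.5,120,10.2)
```

```text
[ 11.3  -0.  109.5  10.3  69.9 152.2] [-0.42 -0.16  0.29  0.43 -0.16  0.  ]
t 9.53 pos [474.8 210.1  85.2] dp [-73.8 -32.9 -21.5] rot [ -9.07   4.83 -64.44]
```

I turned the wrong way, towards the last joint's limit, so I'm backing off and straightening up.

Call:
{"op": "apply_moves", "data": {"rot": [[-2,1,-10],[-3,2,-20],[-4,2,-30],[-6,3,-40],[-7,4,-50],[-9,5,-64],[-9,5,-64],[-9,5,-64]], "dp": [[-10,-5,-3],[-22,-10,-7],[-34,-15,-10],[-46,-20,-13],[-58,-26,-17],[-74,-33,-21],[-74,-33,-21],[-74,-33,-21]], "fingers": [1,1,1,1,1,1,1,1]}}

```text
clock: 10.52
position: [0.4581, 0.2861, 0.1193]
orientation: [3.14, -0.002, 0.174]
force: [-0.0, -0.4, 0.8]
finger_gap: 0.0855
gripper_force: 0.0
```

Run:
```python
from h import *
s=readout.state();print(np.degrees(s["qpos"]).round(1),s["joint_velocities"].round(2),s["force"])
go(459,284.5,120,100.2)
```

```text
[ 2.660e+01  2.900e+00  1.021e+02 -1.000e-01  7.500e+01  1.067e+02] [-0.01  0.01  0.01  0.   -0.    0.03] [-0.03326528 -0.43725666  0.81745191]
t 10.53 pos [458.1 286.1 119.3] dp [ 0.6  1.7 -0.7] rot [  0.15   0.   -90.24]
```

Call:
{"op": "apply_moves", "data": {"rot": [[0,0,-10],[0,0,-20],[0,0,-30],[0,0,-40],[0,0,-50],[0,0,-60],[0,0,-70],[0,0,-80],[0,0,-90],[0,0,-90],[0,0,-90]], "dp": [[0,0,0],[0,0,0],[0,0,0],[0,0,0],[0,0,0],[0,0,0],[0,0,0],[0,0,0],[0,0,0],[0,0,0],[0,0,0]], "fingers": [1,1,1,1,1,1,1,1,1,1,1]}}

```text
clock: 11.9
position: [0.4581, 0.2853, 0.1184]
orientation: [3.141, 0.002, 1.739]
force: [-0.7, 0.4, 0.1]
finger_gap: 0.0856
gripper_force: 0.0
```

Run:
```python
from h import *
go(459,284.5,30,100.2)
im=imaging.snapshot("top")[:,:,::-1].copy();cv2.imwrite("pics/t2.png",im)
sc=imaging.snapshot("scene")[:,:,::-1].copy()
a=cv2.resize(im[180:250,130:200],(400,400),interpolation=cv2.INTER_CUBIC)
b=cv2.resize(sc[140:210,270:340],(400,400),interpolation=cv2.INTER_CUBIC)
cv2.imwrite("pics/c2.png",np.hstack([a,b]))
```

```text
t 11.9 pos [458.1 285.3 118.4] dp [-0.8  0.7 88.4] rot [ 0.03  0.11 -0.56]
```

View pics/c2.png

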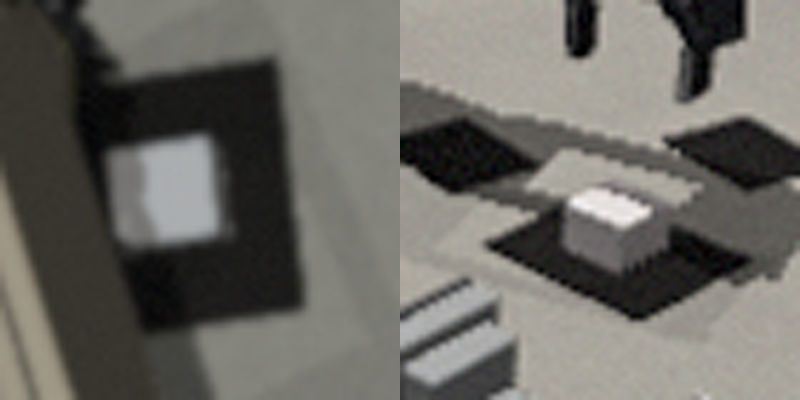

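The sink stands fins down on the mat at about top-view (159,214). The arm covers the mat's left part but not the sink. I'll measure it to check camera against robot.

Run:
```python
from h import *
im=cv2.imread("pics/t2.png")
for t in(70,90,100):
  r,c=mrect("top",im,(145,195,180,230),lambda a:a.max(2)>t,(159,213.5),.039);print("sink",t,r)
print(im.max(2)[212:215,143:175])
```

```text
sink 70 ((458.20269775390625, 282.10784912109375), (57.083717346191406, 59.92698287963867), 10.429693222045898)
sink 90 ((458.40478515625, 283.1569519042969), (55.05879592895508, 54.81816101074219), 9.708913803100586)
sink 100 ((458.27191162109375, 283.1558837890625), (54.041175842285156, 53.48731994628906), 10.176834106445312)
[[ 56  55  48  33  21  40  82 109 117 117 118 123 145 169 175 175 175 175
  175 176 175 175 173 157 116  76  59  38  28  28  26  26]
 [ 56  54  52  40  23  38  80 109 118 117 120 127 148 170 175 175 175 175
  176 175 175 175 173 159 121  79  58  37  28  30  30  30]
 [ 56  57  53  46  29  35  78 110 117 118 121 133 156 171 175 175 175 175
  176 175 175 176 173 160 125  83  58  41  29  29  30  27]]
```

Call:
{"op": "apply_moves", "data": {"rot": [[0,0,0],[0,0,0],[0,0,0],[0,0,0],[0,0,0],[0,0,0],[0,0,0],[0,0,0],[0,0,0]], "dp": [[-0.5,0.7,20],[-0.5,0.7,45],[-0.5,0.7,70],[-0.5,0.7,90],[-0.5,0.7,100],[-0.5,0.7,104],[-0.5,0.7,107],[-0.5,0.7,107],[-0.5,0.7,107]], "fingers": [1,1,1,1,1,1,1,1,1]}}

```text
clock: 13.12
position: [0.4592, 0.2852, 0.0118]
orientation: [3.14, 0.002, 1.744]
force: [-0.4, -0.2, 0.4]
finger_gap: 0.0851
gripper_force: 0.0
```

Call:
{"op": "apply_moves", "data": {"rot": [[0,0,0],[0,0,0],[0,0,0],[0,0,0],[0,0,0],[0,0,0]], "dp": [[0,0,0],[0,0,0],[0,0,0],[0,0,0],[0,0,0],[0,0,0]], "fingers": [0.8,0.65,0.5,0.3,0.3,0.3]}}

```text
clock: 13.88
position: [0.4592, 0.2851, 0.0115]
orientation: [3.14, 0.002, 1.744]
force: [-0.2, 0.4, 4.4]
finger_gap: 0.0489
gripper_force: 62.3
```

Run:
```python
from h import *
go(470,-295,75,113.65)
```

```text
t 13.88 pos [459.2 285.1  11.5] dp [-573.4  -89.4  -62.5] rot [  0.06   0.11 -13.72]
```

Call:
{"op": "apply_moves", "data": {"rot": [[0,0,0],[0,0,0],[0,0,0],[0,0,0],[0,0,0],[0,0,0],[0,0,0]], "dp": [[0,0,-8],[0,0,-30],[0,0,-60],[0,0,-95],[0,0,-130],[0,0,-155],[0,0,-160]], "fingers": [0.3,0.3,0.3,0.3,0.3,0.3,0.3]}}

```text
clock: 14.75
position: [0.4595, 0.2857, 0.1732]
orientation: [3.138, 0.001, 1.744]
force: [0.7, 0.2, -1.3]
finger_gap: 0.0487
gripper_force: 62.2
```

Call:
{"op": "apply_moves", "data": {"rot": [[0,0,-0.5],[0,0,-1],[0,0,-2],[0,0,-4],[0,0,-6],[0,0,-8],[0,0,-10],[0,0,-11],[0,0,-12],[0,0,-13],[0,0,-13],[0,0,-13]], "dp": [[-20,-3,0],[-65,-10,0],[-115,-18,0],[-170,-26,0],[-225,-35,0],[-280,-44,0],[-335,-52,0],[-390,-61,0],[-445,-69,0],[-500,-78,0],[-540,-84,0],[-560,-87,0]], "fingers": [0.3,0.3,0.3,0.3,0.3,0.3,0.3,0.3,0.3,0.3,0.3,0.3]}}

```text
clock: 16.25
position: [0.4684, -0.2828, 0.1705]
orientation: [-3.14, -0.0, 1.969]
force: [-0.7, 0.4, -1.1]
finger_gap: 0.0489
gripper_force: 62.2
```

Run:
```python
from h import *
go(470,-295,80,113.65)
```

```text
t 16.25 pos [ 468.4 -282.8  170.5] dp [-11.9  -3.1  90.5] rot [-0.09 -0.01 -0.84]
```

Run:
```python
from h import *
im=cv2.imread("pics/scene0.png")
x0,y0,k=132,200,6
a=cv2.resize(im[200:255,132:202],None,fx=k,fy=k,interpolation=cv2.INTER_CUBIC)
for t in(150,160,170,180):
  cs,_=cv2.findContours((a.min(2)>t).astype(np.uint8),0,1)
  cs=[c for c in cs if cv2.contourArea(c)>1500]
  c=(np.vstack(cs)+.5)/k-.5+[x0,y0];print(t,len(cs),rect("scene",c,.012))
# predicted corners overlay
def pts(cx,cy,yaw,z,hx,hy):
  R=np.array([[np.cos(yaw),-np.sin(yaw)],[np.sin(yaw),np.cos(yaw)]])
  return [np.r_[R@[sx*hx,sy*hy]+[cx,cy],z] for sx,sy in((1,1),(1,-1),(-1,-1),(-1,1))]
out=[]
for n,f,b in(("scene","scene0",(132,205,72,54)),("top","top0",(322,180,68,70))):
  i=cv2.imread(f"pics/{f}.png");x0,y0,w,h=b;k=5.5
  o=cv2.resize(i[y0:y0+h,x0:x0+w],None,fx=k,fy=k,interpolation=cv2.INTER_CUBIC)
  L=[pts(.4701,-.2949,np.radians(23.65),.012,.075,.042)]
  for s in(1,-1):
    y=np.radians(23.65);cc=np.array([.4701,-.2949])+s*.032*np.array([-np.sin(y),np.cos(y)])
    L.append(pts(*cc,y,.054,.03,.003))
  for P in L:
    q=np.array([(proj(n,p)-[x0,y0]+.5)*k for p in P]).round().astype(np.int32)
    cv2.polylines(o,[q],True,(0,0,255),1)
  out.append(cv2.copyMakeBorder(o,0,400-o.shape[0],0,400-o.shape[1],0))
cv2.imwrite("pics/ov.png",np.hstack(out))
```

```text
150 1 ((433.7219543457031, -289.1599426269531), (239.264892578125, 325.3267517089844), 64.8906478881836)
160 2 ((455.7015380859375, -294.9907531738281), (174.09837341308594, 94.83888244628906), 23.477190017700195)
170 2 ((464.2464904785156, -294.12652587890625), (156.7765655517578, 88.47569274902344), 23.46268653869629)
180 2 ((465.2957763671875, -294.371337890625), (154.23297119140625, 87.38577270507812), 23.787473678588867)
```

View pics/ov.png

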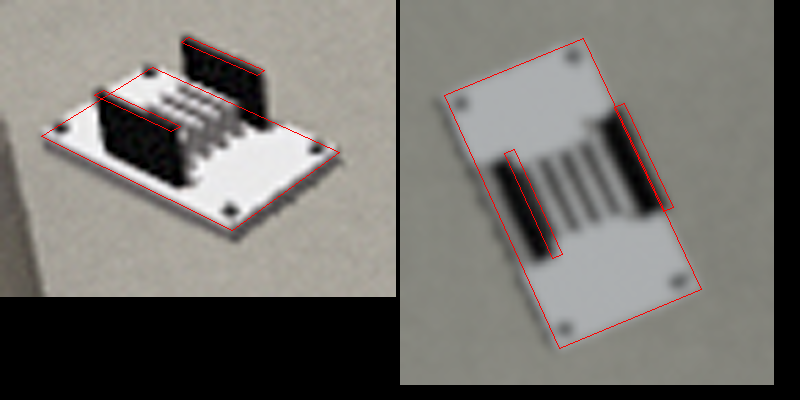

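Run:
```python
from h import *
im=cv2.imread("pics/top0.png");yaw=np.radians(23.65)
ex=np.array([np.cos(yaw),np.sin(yaw)]);ey=np.array([-np.sin(yaw),np.cos(yaw)])
c0=np.array([.4701,-.2949])
g=im.max(2).astype(np.float32)
def prof(z,ys,xs):
  out=[]
  for y in ys:
    v=[]
    for x in xs:
      p=proj("top",np.r_[c0+ex*x+ey*y,z]).astype(np.float32)
      v.append(cv2.remap(g,p[:1].reshape(1,1),p[1:].reshape(1,1),cv2.INTER_CUBIC)[0,0])
    out.append(np.mean(v))
  return np.array(out)
ys=np.arange(-.050,.0501,.001)
for z in(.033,.036):
  v=prof(z,ys,np.arange(-.012,.0121,.004));print(z,[(int(round(y*1000)),int(a)) for y,a in zip(ys,v)])
xs=np.arange(-.11,.111,.002)
v=[prof(.012,np.arange(-.02,.021,.01),[x]).mean() for x in xs];print([(int(round(y*1000)),int(a)) for y,a in zip(xs,v)])
```

```text
0.033 [(-50, 131), (-49, 131), (-48, 131), (-47, 131), (-46, 131), (-45, 131), (-44, 130), (-43, 128), (-42, 124), (-41, 117), (-40, 107), (-39, 95), (-38, 81), (-37, 66), (-36, 52), (-35, 38), (-34, 27), (-33, 19), (-32, 13), (-31, 9), (-30, 7), (-29, 6), (-28, 8), (-27, 13), (-26, 22), (-25, 35), (-24, 52), (-23, 70), (-22, 90), (-21, 107), (-20, 122), (-19, 133), (-18, 137), (-17, 135), (-16, 128), (-15, 116), (-14, 104), (-13, 93), (-12, 88), (-11, 91), (-10, 100), (-9, 112), (-8, 124), (-7, 133), (-6, 137), (-5, 135), (-4, 127), (-3, 116), (-2, 103), (-1, 92), (0, 87), (1, 90), (2, 99), (3, 111), (4, 124), (5, 132), (6, 136), (7, 134), (8, 127), (9, 115), (10, 102), (11, 91), (12, 86), (13, 89), (14, 98), (15, 111), (16, 123), (17, 133), (18, 137), (19, 135), (20, 128), (21, 116), (22, 102), (23, 86), (24, 70), (25, 57), (26, 47), (27, 40), (28, 34), (29, 30), (30, 25), (31, 20), (32, 16), (33, 13), (34, 11), (35, 12), (36, 16), (37, 26), (38, 39), (39, 55), (40, 71), (41, 87), (42, 100), (43, 110), (44, 115), (45, 116), (46, 114), (47, 110), (48, 104), (49, 99), (50, 97)]
0.036
[... 1670 characters left out ...]
6), (-14, 115), (-12, 115), (-10, 114), (-8, 113), (-6, 113), (-4, 112), (-2, 111), (0, 110), (2, 108), (4, 107), (6, 105), (8, 103), (10, 103), (12, 102), (14, 104), (16, 106), (18, 109), (20, 118), (22, 132), (24, 148), (26, 160), (28, 166), (30, 168), (32, 170), (34, 173), (36, 175), (38, 175), (40, 176), (42, 176), (44, 176), (46, 176), (48, 176), (50, 176), (52, 176), (54, 176), (56, 176), (58, 176), (60, 176), (62, 176), (64, 176), (66, 176), (68, 176), (70, 175), (72, 169), (74, 160), (76, 147), (78, 138), (80, 134), (82, 133), (84, 133), (86, 133), (88, 133), (90, 133), (92, 133), (94, 133), (96, 134), (98, 133), (100, 133), (102, 133), (104, 133), (106, 133), (108, 133), (110, 133)]
```

Call:
{"op": "apply_moves", "data": {"rot": [[0,0,-0.4],[0,0,-0.8],[0,0,-0.8],[0,0,-0.8],[0,0,-0.8],[0,0,-0.8]], "dp": [[-6,-2,20],[-11,-3,40],[-11,-3,70],[-11,-3,90],[-11,-3,90],[-11,-3,90]], "fingers": [0.3,0.3,0.3,0.3,0.3,0.3]}}

```text
clock: 17.0
position: [0.4717, -0.2927, 0.083]
orientation: [3.141, 0.003, 1.986]
force: [0.2, 0.2, -0.6]
finger_gap: 0.0488
gripper_force: 62.2
```

Run:
```python
from h import *
go(469.7,-294.2,50,113.65)
im=imaging.snapshot("scene")[:,:,::-1];t=imaging.snapshot("top")[:,:,::-1]
go(469.7,-294.2,50,113.65)
cv2.imwrite("pics/s3.png",np.hstack([cv2.resize(im[180:260,125:205],(400,400),interpolation=2),cv2.resize(t[175:255,320:400],(400,400),interpolation=2)]))
```

```text
t 17.0 pos [ 471.7 -292.7   83. ] dp [-0.4 -2.5 33. ] rot [0.02 0.16 0.12]
t 17.1 pos [ 472.2 -293.3   83.8] dp [ 0.3 -2.7 33.8] rot [0.07 0.24 0.1 ]
```

View pics/s3.png

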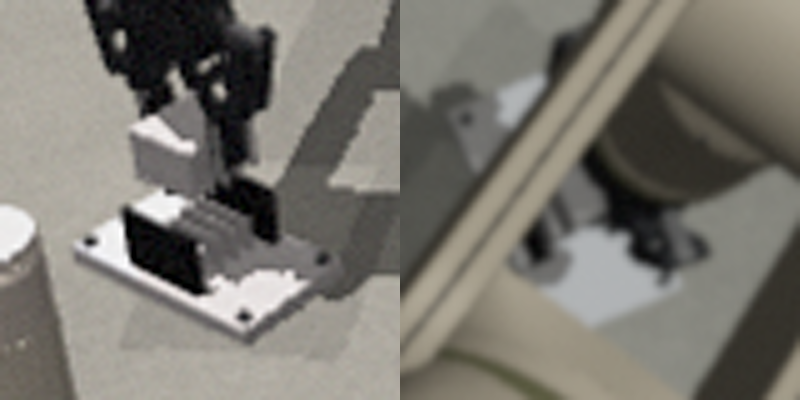

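The sink hangs level over the bed, with its fins above the gaps at crop (180,160) against the bed at (200,235). Lowering in stages with force checks.

Call:
{"op": "apply_moves", "data": {"rot": [[0,0,0],[0,0,0],[0,0,0],[0,0,0],[0,0,0],[0,0,0]], "dp": [[0,-2.5,5],[0,-2.5,12],[0,-2.5,20],[0,-2.5,28],[0,-2.5,35],[0,-2.5,35]], "fingers": [0.3,0.3,0.3,0.3,0.3,0.3]}}

```text
clock: 17.85
position: [0.4684, -0.2935, 0.0463]
orientation: [-3.141, 0.001, 1.985]
force: [-0.1, 0.6, -1.1]
finger_gap: 0.0491
gripper_force: 62.2
```

Run:
```python
from h import *
go(469.7,-294.2,20.5,113.65);print(readout.state()["torque"])
```

```text
t 17.85 pos [ 468.4 -293.5   46.3] dp [-1.2  0.9 25.8] rot [-0.05  0.04  0.08]
[-0.00174818 -0.01610899 -0.04278084]
```

Call:
{"op": "apply_moves", "data": {"rot": [[0,0,0],[0,0,0],[0,0,0],[0,0,0]], "dp": [[-0.5,0,1.5],[-0.5,0,3],[-0.5,0,5],[-0.5,0,5]], "fingers": [0.3,0.3,0.3,0.3]}}

```text
clock: 18.35
position: [0.469, -0.2943, 0.0422]
orientation: [-3.141, 0.002, 1.985]
force: [-0.4, 0.7, -1.4]
finger_gap: 0.049
gripper_force: 62.2
```

No contact at a height where the fin tops would have met, so I'm continuing gently.

Call:
{"op": "apply_moves", "data": {"rot": [[0,0,0],[0,0,0],[0,0,0],[0,0,0],[0,0,0]], "dp": [[0,0,2],[0,0,4],[0,0,6],[0,0,8],[0,0,8]], "fingers": [0.3,0.3,0.3,0.3,0.3]}}

```text
clock: 18.98
position: [0.469, -0.2943, 0.034]
orientation: [-3.141, 0.002, 1.985]
force: [-0.2, 0.6, -1.5]
finger_gap: 0.0488
gripper_force: 62.2
```

Call:
{"op": "apply_moves", "data": {"rot": [[0,0,0],[0,0,0],[0,0,0],[0,0,0],[0,0,0],[0,0,0],[0,0,0]], "dp": [[0,0,3],[0,0,6],[0,0,9],[0,0,11],[0,0,12],[0,0,12.5],[0,0,12.5]], "fingers": [0.3,0.3,0.3,0.3,0.3,0.3,0.3]}}

```text
clock: 19.85
position: [0.4692, -0.2944, 0.0219]
orientation: [-3.142, 0.002, 1.985]
force: [0.2, -0.8, -1.1]
finger_gap: 0.0489
gripper_force: 62.2
```

Call:
{"op": "apply_moves", "data": {"rot": [[0,0,0],[0,0,0],[0,0,0]], "dp": [[0,0,0.7],[0,0,1.4],[0,0,1.4]], "fingers": [0.3,0.3,0.3]}}

```text
clock: 20.23
position: [0.4692, -0.2945, 0.0206]
orientation: [3.142, 0.002, 1.985]
force: [-0.9, 0.5, 0.5]
finger_gap: 0.049
gripper_force: 62.4
```

Call:
{"op": "apply_moves", "data": {"rot": [[0,0,0],[0,0,0],[0,0,0]], "dp": [[0,0,0.5],[0,0,1],[0,0,1]], "fingers": [0.3,0.3,0.3]}}

```text
clock: 20.6
position: [0.4693, -0.2945, 0.0205]
orientation: [-3.141, 0.002, 1.985]
force: [-5.0, 3.7, 11.3]
finger_gap: 0.0491
gripper_force: 63.6
```

Contact at the expected seated height, so I'm releasing and retreating.

Call:
{"op": "apply_moves", "data": {"rot": [[0,0,0],[0,0,0],[0,0,0],[0,0,0],[0,0,0],[0,0,0]], "dp": [[0,0,-0.5],[0,0,-0.5],[0,0,-0.5],[0,0,-0.5],[0,0,-0.5],[0,0,-0.5]], "fingers": [0.5,0.7,1,1,1,1]}}

```text
clock: 21.35
position: [0.4691, -0.2944, 0.0198]
orientation: [-3.141, 0.002, 1.985]
force: [-0.2, -0.3, -0.6]
finger_gap: 0.0854
gripper_force: 0.0
```

Call:
{"op": "apply_moves", "data": {"rot": [[0,0,0],[0,0,0],[0,0,0],[0,0,0],[0,0,0],[0,0,0],[0,0,0],[0,0,0],[0,0,0],[0,0,0],[0,0,0]], "dp": [[0,0,-10],[0,0,-25],[0,0,-50],[0,0,-80],[0,0,-115],[0,0,-150],[-40,0,-180],[-90,0,-190],[-140,0,-190],[-180,0,-190],[-180,0,-190]], "fingers": [1,1,1,1,1,1,1,1,1,1,1]}}

```text
clock: 22.72
position: [0.5413, -0.461, 0.2098]
orientation: [-3.141, 0.002, 1.983]
force: [0.1, -0.4, -0.4]
finger_gap: 0.0857
gripper_force: 0.0
```

Run:
```python
from h import *
im=imaging.snapshot("scene")[:,:,::-1];t=imaging.snapshot("top")[:,:,::-1]
cv2.imwrite("pics/s4.png",np.hstack([cv2.resize(im[190:260,130:200],(400,400),interpolation=2),cv2.resize(t[180:250,320:390],(400,400),interpolation=2)]))
print(readout.state()["position"])
```

```text
[ 0.5413737  -0.45887085  0.21078763]
```

View pics/s4.png

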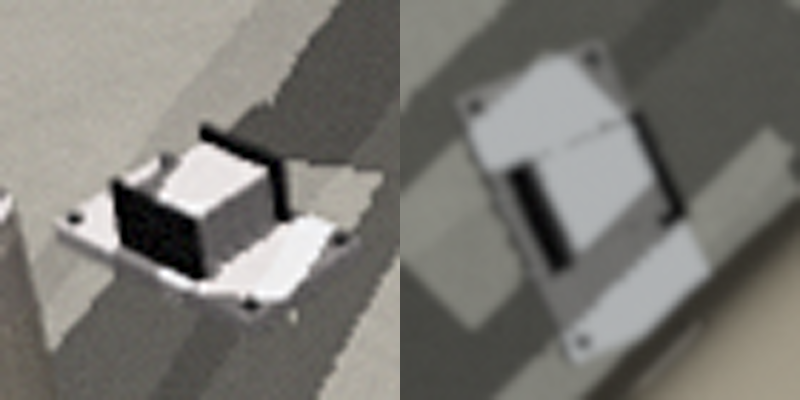

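The sink sits level between the walls, with its top just below the wall tops, parallel and centred (left crop (215,180), right crop (590,185)). The gripper is clear, so I'm handing in.

```bash
python3 -c "
from rig import env
print(env.finish_job())"
```

```text
the job is handed in; nothing more can be done
None
```

The heat sink was regripped on the rubber mat and lowered fully home on the cooler bed, where the last pictures show it level and centred between the walls; the job is handed in, but no verdict came back.

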